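# Fit the filter cup, align the hatch fastener and hold the hatch on its seal

## Task

Set the loose brass filter cup upright and fully home inside the steel cup that sits in the green filter housing, slide the aluminium hatch panel fully over that opening, and turn its black fastener until the white slot line on its wing lines up with the two red marks on the panel. Only then press the panel all the way down onto the seal, and finish while holding it pressed there, with the fastener still lined up; do not let go. Leave the other things on the bench where they are.

Things in the scene. Friction and masses are not known exactly. Their poses are not given: they have to be found in the camera images.
- cup_mid (a point): Loose brass filter cup standing upright on the table, open at the top, about 130 g: 55 mm tall, outer diameter 34 mm at the foot widening to 49 mm at 35 mm height, then a shoulder out to a straight rim band 60 mm across over the top 16 mm (the place to grip, across the diameter). Wall 2.5 mm, inner floor 22 mm above the underside. This point: on the axis, half-way up (27.5 mm above the underside); z along the axis, up.
- seated_mid (a point): Steel cup of the same shape and size, loose but seated in a collar on the floor of the housing's well. This point: on its axis, half-way up; z up. When nested, the brass cup's underside rests on this cup's inner floor, so its middle is 22 mm above this one and its top 22 mm of rim stands proud of the steel one; play about 1 to 2 mm to each side.
- well (a point): Centre of the well's floor in the housing, 6 mm above the table, on the collar's axis. The well is 140 x 140 mm inside, open at the top; its walls (8 mm thick) end 95 mm above the table. x and y as the housing's.
- housing: Green filter housing, fixed to the table, 156 mm (x) x 312 mm (y) x 95 mm high, aluminium side rails to 108 mm height at 82 to 89 mm either side of its centre line; a 55 mm long steel duct spigot of 74 mm diameter sticks out of its -y end, below the rim. Origin: centre of its underside. The well lies in its -y half, a closed deck in its +y half, where the hatch is parked at the start.
- hatch (a joint): Sliding hatch: how far the panel has been slid from the deck towards the housing's -y, m; 0 fully parked, 0.152 at its stop, centred over the well. Drags with about 1.5 N and stays where it is left. The aluminium panel is 150 x 150 x 6 mm, its upper face 109 mm above the table when up.
- panel (a joint): How far the panel is pressed down, m: 0 up on its springs, 0.008 fully down on the seal. It takes about 6 N to begin and 14 N to be fully down, straight down anywhere near the middle; it springs back when let go. It can be pressed on the fastener or on the panel beside it.
- fastener (a joint): Angle of the black quarter-turn fastener, rad, growing anticlockwise seen from above; 0 when its wing (and the white slot line along the wing's top) lies along the housing's x, 1.571 when the line points at both red marks on the panel, along the housing's y. Turns freely past alignment (stops at -0.2 and 2.2), with 0.05 N m of friction; stays where it is left.
- fastener_grip (a point): On the fastener's axis, the point to grip its wing, 135 mm above the table when the panel is up; x along the wing. The wing is 46 mm long, 14 mm thick and 34 mm high with its base disc; its top is 12 mm above this point its own base disc (46 mm across) ends 17 mm below it, and the panel lies 26 mm below it. The point moves with the hatch and the panel; the hatch can be dragged by the wing.
- glue: Bystander: white glue bottle with orange cap, 56 mm across, 150 mm tall; origin at the centre of its underside
- driver: Bystander: screwdriver with red handle lying on the table; origin under its middle
- offcut: Bystander: wood offcut 70 x 140 x 24 mm; origin at the centre of its underside
- sandblock: Bystander: cork sanding block 65 x 110 x 36 mm; origin at the centre of its underside
- tin: Bystander: blue-labelled tin, 70 mm across, 75 mm tall; origin at the centre of its underside
- wrench: Bystander: steel wrench lying on the table; origin under its middle
Mind the look-alikes: they are no part of the job. Of the things that look like the part that bears cup_mid, take the one that is farthest to the robot's left at the start. What is shaped like the part that bears seated_mid but orange is not meant.

How it is judged:
By the outcome, as a careful person would: the job done as asked, in the order asked, and still so for the second after the job is handed in, while the arm keeps its last pose, push and grip.
It also fails if it takes over 51 s, if anything falls off the work surface, if the arm or the gripper's body presses on something with over 40 N, if the wrist force passes 120 N, or if a joint passes its speed limit or range.

## Robot

A 6-joint arm with a two-finger parallel gripper is mounted at the origin on the work surface. World frame = base frame: x ahead of the robot, y to its left, z up, the work surface at z = 0. Lengths are in m, angles in rad, forces in N, time in s.
With the tool pointing down it reaches from about 0.3 to 0.775 m from the base axis. Payload 14.6 kg.
Tool frame: the origin (TCP) lies at the very end of the fingers, on their centre line; the grasp point (between the pads) lies 19 mm behind it; z points along the fingers, y is the line along which they close (so a half turn about z gives the same grasp; the last joint's range is limited). The gripper opens to 94 mm and grips with 3 to 60 N. Pads are 16 mm wide; open, the fingers measure 119 mm over their backs; the gripper's body (75 mm by 177 mm) begins 78 mm behind the grasp point.
Start: joints at [-1.258, 0.3, 1.521, -0, 1.321, -0.067], TCP at [0.204, -0.511, 0.205] pointing down, gripper open.
Joint ranges: [-3.03, 3.03], [-0.79, 2.21], [0.23, 2.52], [-1.04, 4.18], [0, 3.07], [-2.55, 2.55]. Speed limits (rad/s): [2.22, 2.22, 2.57, 3.14, 3.14, 3.14].

## Interface

Orientations are given as [roll, pitch, yaw] about the fixed x, y, z axes, in that order (R = Rz(yaw) Ry(pitch) Rx(roll)).
In Python, from station import ctrl gives the robot as it stands.
- The arm moves only by the tool move_arm, never from a script. Its argument "increments" is a list of rows, each a list of 7 numbers: the opening, from 0 (shut) to 1 (fully open), then the shift along the tool's x, y, z in units of 50 mm (1.0 is 50 mm), then the turn, a rotation vector about the tool's x, y, z in rad. In form: [[claw, tx, ty, tz, rx, ry, rz], ...]. A call has 1 to 20 rows; each row shifts and turns the commanded pose from where the row before left it, along the tool's axes as they then stand; what a row does not reach is not made up. A row lasts 1/10 s, in which the tool goes at most 50 mm and 8.59 degrees, less where a joint would pass 70% of its speed; a pose out of reach is approached as far as the arm can. A call is refused whole if a number of a shift passes 1 or a number of a turn 0.15, either way. A call with a gripper value outside its range is refused whole. The fingers move at their own pace and stop on an object; "force" is the grip in N (left out, the last holds). Time passes only in rows, so rows that do not move let the fingers close. It gives the time, the measured TCP pose, the force, the opening and the grip force at its end, in the units of the state.
- ctrl.get_obs(): the state, without advancing time (a new reading comes with each control period).
- ctrl.camera(name): name is "scene" or "side" or "wrist"; returns a dict with "color" (400x640x3 uint8, blue, green, red), "K" (3x3 intrinsics, pixels), "pose" (4x4, takes a point from camera to world coordinates); the wrist camera has in their place "tool_from_camera" (4x4, takes a point from camera to tool coordinates, whose origin is the TCP and whose axes are the flange's). Camera axes: x right, y down, z forward; pixel columns grow to the right and rows downward; lengths in m; the calibration is good to about 2 mm. A picture is of the moment at which its call begins: read the wrist's pose just before it. There is no depth.
- ctrl.hand_in(): hands the job in; it is judged then, once.
Trained networks look in a picture, given as the dict that the camera call returned (one of the last four; its "shot" number tells which), for a name from the list of things; names that differ only in an ending like _2 or _b are one class to them, and where a whole thing is asked for, a point or a joint stands for the part that bears it (a point fixed in the world has none). Each returns a list of dicts, best first, with "conf" (0 to 1); they miss things now and then, are a little off and sometimes report something else, mostly with a low value. They report only what shows in the picture. A call takes as long as a camera call. They do not tell look-alikes from the thing itself.
- ctrl.cut_out(name, picture): "mask" (400x640 bool, what is visible of it) and "centre" ([row, column] in pixels, amid what is visible of it).
The state is a dict: "time_s": time; "qpos": joint angles; "joint_vel": joint speeds; "tau": joint torques, N m; "ee_pos": TCP position; "eef_rot": TCP orientation; "force": force on the tool from outside, world axes, zero at the start; "moment": the same for the moment, N m; "grip_width": finger opening in m; "grip_force": force on a finger pad.
Only numpy, scipy, OpenCV 4.12 (cv2) and the standard library are available. Lean on these libraries where they do the work, as an engineer would, in place of code of your own. Each camera call takes 0.05 s, during which the arm holds its last target. There are 200 camera calls.

## Working session

There is one attempt and no reset: what is moved stays moved. The work goes in short steps, Python scripts to look and compute and a tool call to move; the robot and the scene stay as the last step left them, time stands still between calls to the robot, and variables do not carry over. Pictures are saved under pics/ and viewed, at most 10 in all, crops included, and the job is handed in when it is done.

Besides the shell and the picture viewer there is one more tool, called after "Call:" as name(argument=value, ...) on one line, values as JSON. move_arm: Moves the arm, as the interface text tells. Its arguments: {"type":"object","properties":{"increments":{"type":"array","items":{"type":"array","items":{"type":"number"}}},"force":{"type":"number"}},"required":["increments"]}

```bash
mkdir -p pics; ls
cat > h.py <<'E'
import numpy as np,cv2
from station import ctrl
from scipy.spatial.transform import Rotation as R
def ray(c,uv,T=None):
    T=c["pose"] if T is None else T
    d=T[:3,:3]@np.linalg.inv(c["K"])@np.array([uv[0],uv[1],1.]); return T[:3,3],d
def atz(c,uv,z,T=None):
    o,d=ray(c,uv,T); return (o+d*(z-o[2])/d[2]).round(4)
def tool():
    s=ctrl.get_obs(); M=np.eye(4); M[:3,:3]=R.from_euler('xyz',s["eef_rot"]).as_matrix(); M[:3,3]=s["ee_pos"]; return M
def proj(c,p,T=None):
    T=c["pose"] if T is None else T
    q=c["K"]@(np.linalg.inv(T)@np.r_[p,1])[:3]; return (q[:2]/q[2]).round(1)
E
python3 - <<'E'
from h import *
s=ctrl.get_obs();print(s)
for n in("scene","side"):
    c=ctrl.camera(n);cv2.imwrite(f"pics/{n}0.png",c["color"]);print(n,c["pose"].round(3).tolist(),c["K"].tolist())
    for k in("cup_mid","seated_mid","housing","hatch","fastener"):
        for d in ctrl.cut_out(k,c): print(k,round(d["conf"],2),np.round(d["centre"]).tolist(),d["mask"].sum())
E
```

```text
pics
{'time_s': 0.0, 'qpos': array([-1.25759066e+00,  3.00430889e-01,  1.52158207e+00,  5.03058011e-06,
        1.32070100e+00, -6.65989032e-02]), 'joint_vel': array([ 0.00116152, -0.00064981,  0.00010212,  0.00100036,  0.00038493,
       -0.00025655]), 'tau': array([ 3.85137264e-04, -5.31808949e+01, -3.52735305e+01,  7.08678877e-02,
        2.44425447e-02, -1.12758078e-04]), 'ee_pos': array([ 0.20382425, -0.51055491,  0.20490797]), 'eef_rot': array([-3.14047416e+00, -7.94845317e-05,  3.79803279e-01]), 'force': array([-0.06388922, -0.08154157,  0.15137049]), 'moment': array([-0.01294128, -0.02001341, -0.06555989]), 'grip_force': 0.0, 'grip_width': 0.09418979074973996}
scene [[0.106, 0.785, -0.61, 1.164], [0.994, -0.086, 0.062, -0.032], [-0.004, -0.614, -0.79, 0.93], [0.0, 0.0, 0.0, 1.0]] [[374.03241208925607, 0.0, 324.3071200763736], [0.0, 374.03241208925607, 201.0354610815323], [0.0, 0.0, 1.0]]
cup_mid 0.83 [240.0, 200.0] 383
cup_mid 0.56 [228.0, 244.0] 374
seated_mid 0.73 [170.0, 315.0] 275
seated_mid 0.59 [209.0, 346.0] 344
housing 0.95 [202.0, 366.0] 7259
hatch 0.68 [191.0, 392.0] 2313
fastener 0.66 [184.0, 391.0] 217
side [[-0.928, -0.285, 0.241, 0.291], [-0.373, 0.725, -0.578, 0.667], [-0.01, -0.627, -0.779, 0.973], [0.0, 0.0, 0.0, 1.0]] [[435.5069089501117, 0.0, 315.0061578598209], [0.0, 435.5069089501117, 206.49321906164843], [0.0, 0.0, 1.0]]
cup_mid 0.68 [162.0, 348.0] 347
cup_mid 0.65 [278.0, 306.0] 335
cup_mid 0.27 [129.0, 395.0] 743
seated_mid 0.73 [246.0, 323.0] 488
seated_mid 0.56 [244.0, 395.0] 450
housing 0.94 [275.0, 310.0] 9963
housing 0.63 [284.0, 306.0] 4022
hatch 0.86 [283.0, 309.0] 4431
hatch 0.74 [277.0, 307.0] 337
fastener 0.68 [278.0, 304.0] 354
```

View pics/scene0.png

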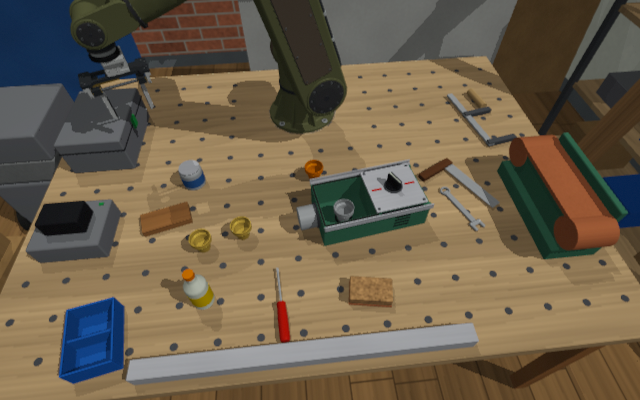

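View pics/side0.png

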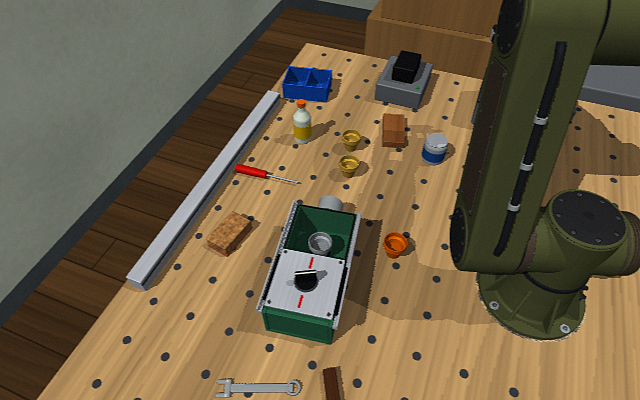

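Scene view: the brass cups are at (241,228) and (200,240), the orange look-alike at (314,169), and the steel cup in the housing at (344,210). Image right is +y (the robot's left), so I want the cup at (241,228), which is (348,165) in the side view.

Run:
```python
from h import *
cs={n:ctrl.camera(n) for n in("scene","side")}
def tri(a,b):
    o1,d1=ray(cs["scene"],a);o2,d2=ray(cs["side"],b)
    t=np.linalg.lstsq(np.c_[d1,-d2],o2-o1,rcond=None)[0]; p,q=o1+t[0]*d1,o2+t[1]*d2
    return ((p+q)/2).round(4),np.linalg.norm(p-q).round(4)
print("cupL",tri((241,228),(349,164)),"cupR",tri((200,240),(351,139)),"seated",tri((344,209),(320,243)),"orange",tri((314,169),(396,244)))
for n,c in cs.items():
    f=c["color"].astype(int); m=((f[...,2]>140)&(f[...,1]<70)&(f[...,0]<70)).astype(np.uint8)
    N,l,st,ce=cv2.connectedComponentsWithStats(m)
    for i in range(1,N):
        if st[i,4]>5: print(n,st[i,4],ce[i].round(1),atz(c,ce[i],.109))
    # fitted ellipses
    for k in("cup_mid","seated_mid"):
        for d in ctrl.cut_out(k,c):
            ys,xs=np.where(d["mask"]);print(k,d["conf"],xs.min(),xs.max(),ys.min(),ys.max())
c=cs["scene"]["color"]; cv2.imwrite("pics/crop.png",cv2.resize(c[150:260,180:440],None,fx=3,fy=3,interpolation=cv2.INTER_CUBIC))
```

```text
cupL (array([ 0.5472, -0.2097,  0.0417]), np.float64(0.0032)) cupR (array([ 0.5766, -0.3203,  0.0399]), np.float64(0.0026)) seated (array([0.5209, 0.0906, 0.0524]), np.float64(0.0017)) orange (array([0.3422, 0.0172, 0.0421]), np.float64(0.0048))
scene 284 [283.7 320.6] [ 0.8551 -0.093   0.109 ]
cup_mid 0.71 189 211 229 253
cup_mid 0.59 230 251 217 239
seated_mid 0.82 305 322 160 178
seated_mid 0.72 334 353 199 220
side 12 [299.2 105.2] [ 0.7572 -0.3337  0.109 ]
side 197 [249.8 170.2] [ 0.7728 -0.0271  0.109 ]
side 33 [400.5 236.3] [0.3333 0.0361 0.109 ]
side 41 [396.3 242.9] [0.3375 0.0584 0.109 ]
side 6 [384.2 244. ] [0.3635 0.0719 0.109 ]
side 36 [389.3 250.6] [0.3471 0.0854 0.109 ]
side 19 [310.7 262.3] [0.5066 0.183  0.109 ]
side 25 [300. 301.] [0.4913 0.2818 0.109 ]
cup_mid 0.75 339 359 155 177
cup_mid 0.73 343 360 129 151
seated_mid 0.79 384 407 233 257
seated_mid 0.74 308 332 231 255
```

View pics/crop.png

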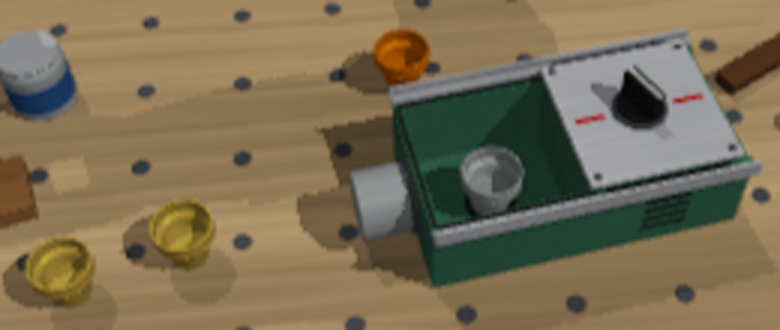

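The crop confirms it: two brass cups, at (182,232) and (62,268) in the crop, and I take the one nearer the housing (robot's left). The steel cup is in the well, and the orange one is outside it. I'll move above the cup at about (0.547, -0.207).

Call:
move_arm(increments=[[1,0.72,-0.26,0,0,0,0],[1,0.72,-0.26,0,0,0,0],[1,0.72,-0.26,0,0,0,0],[1,0.72,-0.26,0,0,0,0],[1,0.72,-0.26,0,0,0,0],[1,0.72,-0.26,0,0,0,0],[1,0.72,-0.26,0,0,0,0],[1,0.72,-0.26,0,0,0,0],[1,0.72,-0.26,0,0,0,0],[1,0.72,-0.26,0,0,0,0],[1,0.72,-0.26,0,0,0,0.113],[1,0.72,-0.26,0,0,0,0.113],[1,0,0,0,0,0,0],[1,0,0,0,0,0,0]])

```text
time_s: 2.3
ee_pos: [0.5501, -0.2087, 0.2051]
eef_rot: [-3.141, 0.001, 0.156]
force: [-0.2, -0.1, -0.1]
grip_width: 0.0939
grip_force: 0.0
```

Run:
```python
from h import *
M=tool();c=ctrl.camera("wrist");T=M@c["tool_from_camera"];cv2.imwrite("pics/w1.png",c["color"])
print(M.round(4).tolist(),T.round(3).tolist())
for d in ctrl.cut_out("cup_mid",c):
    m=d["mask"].astype(np.uint8);cnt=max(cv2.findContours(m,0,2)[0],key=cv2.contourArea);(u,v),r=cv2.minEnclosingCircle(cnt)
    print(d["conf"],d["centre"],m.sum(),(u,v),r,atz(c,(u,v),.05,T),"expected r px",c["K"][0,0]*.03/(T[2,3]-.05))
print(proj(c,[.547,-.2075,.055],T))
```

```text
[[0.9878, 0.1556, -0.0006, 0.5501], [0.1556, -0.9878, 0.0001, -0.2087], [-0.0006, -0.0002, -1.0, 0.2051], [0.0, 0.0, 0.0, 1.0]] [[0.155, -0.953, -0.259, 0.626], [-0.988, -0.149, -0.04, -0.197], [-0.001, 0.262, -0.965, 0.385], [0.0, 0.0, 0.0, 1.0]]
0.92 [193.0, 316.9] 1908 (316.2015075683594, 192.055419921875) 25.110353469848633 [ 0.5465 -0.2104  0.05  ] expected r px 25.074872299194368
0.75 [185.4, 407.5] 2076 (409.9383544921875, 181.14382934570312) 26.389122009277344 [ 0.5776 -0.321   0.05  ] expected r px 25.074872299194368
[313.9 192.2]
```

View pics/w1.png

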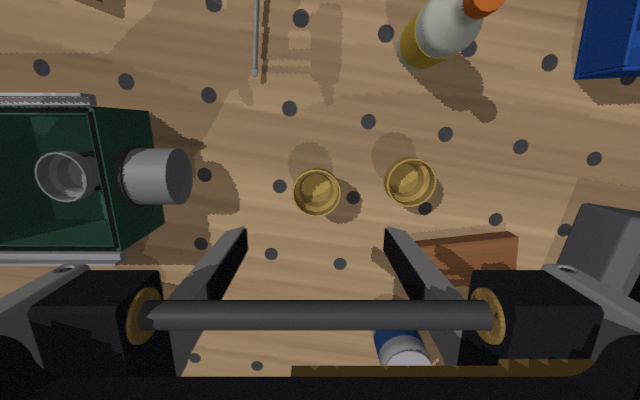

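The picture shows the cup centred between the fingers at (316,192), at (0.547, -0.210) with the expected radius. I'll grip high on the rim, with the TCP 19 mm below the top, so the fingertips stay clear of the steel rim when nesting.

Call:
move_arm(increments=[[1,-0.06,0.02,0.8,0,0,0],[1,0,0,0.8,0,0,0],[1,0,0,0.8,0,0,0],[1,0,0,0.7,0,0,0],[1,0,0,0.28,0,0,0],[1,0,0,0,0,0,0],[0.4,0,0,0,0,0,0],[0.4,0,0,0,0,0,0],[0.4,0,0,0,0,0,0],[0.4,0,0,0,0,0,0],[0.4,0,0,0,0,0,0],[0.4,0,0,0,0,0,0]], force=20)

```text
time_s: 3.6
ee_pos: [0.5475, -0.2107, 0.0371]
eef_rot: [3.141, -0.001, 0.154]
force: [-1.2, 1.2, 6.7]
grip_width: 0.06
grip_force: 20.0
```

Call:
move_arm(increments=[[0.4,0,0,-0.3,0,0,0],[0.4,0,0,-0.7,0,0,0],[0.4,0,0,-0.8,0,0,0],[0.4,0,0,-0.8,0,0,0],[0.4,0,0,-0.8,0,0,0],[0.4,0,-0.5,-0.2,0,0,0],[0.4,0.1,-0.75,0,0,0,0],[0.4,0.1,-0.75,0,0,0,0],[0.4,0.1,-0.75,0,0,0,0],[0.4,0.1,-0.75,0,0,0,0],[0.4,0,-0.5,0,0,0,0],[0.4,0,0,0,0,0,0],[0.4,0,0,0,0,0,0]])

```text
time_s: 4.9
ee_pos: [0.5362, -0.0098, 0.217]
eef_rot: [3.141, -0.0, 0.155]
force: [-0.2, 0.2, -1.6]
grip_width: 0.0603
grip_force: 20.0
```

Run:
```python
from h import *
M=tool();c=ctrl.camera("wrist");T=M@c["tool_from_camera"];cv2.imwrite("pics/w2.png",c["color"])
print(M[:3,3],ctrl.get_obs()["eef_rot"],T[:3,3])
rp=lambda z:c["K"][0,0]*.03/(T[2,3]-z)
for k,z in(("cup_mid",M[2,3]+.019),("seated_mid",.061),("fastener",.147),("hatch",.109)):
  for d in ctrl.cut_out(k,c):
    m=d["mask"].astype(np.uint8);cnt=max(cv2.findContours(m,0,2)[0],key=cv2.contourArea);(u,v),r=cv2.minEnclosingCircle(cnt)
    print(k,d["conf"],d["centre"],m.sum(),np.round((u,v)),r,rp(z),atz(c,(u,v),z,T),cv2.minAreaRect(cnt))
f=c["color"].astype(int); m=((f[...,2]>110)&(f[...,1]<60)&(f[...,0]<60)).astype(np.uint8)
N,l,st,ce=cv2.connectedComponentsWithStats(m)
for i in range(1,N):
    if st[i,4]>8: print("red",st[i,4],ce[i].round(1),atz(c,ce[i],.109,T))
```

```text
[ 0.53619597 -0.00982338  0.21704525] [ 3.14136593e+00 -2.44739057e-04  1.53720102e-01] [0.61155444 0.00178229 0.39668289]
cup_mid 0.91 [246.9, 316.7] 6955 [316. 248.] 47.951934814453125 52.23598686578087 [ 0.5384 -0.0101  0.236 ] ((316.25, 247.74998474121094), (93.28719329833984, 93.6034164428711), 18.434947967529297)
seated_mid 0.72 [190.4, 234.4] 1892 [235. 188.] 25.211278915405273 24.997001407486596 [0.522  0.0876 0.061 ] ((235.0, 188.5), (47.0, 50.0), 90.0)
seated_mid 0.71 [291.8, 277.7] 318 [278. 296.] 14.57748031616211 24.997001407486596 [0.379  0.0182 0.061 ] ((277.5, 292.5), (13.0, 29.0), 90.0)
seated_mid 0.37 [249.2, 316.7] 6723 [315. 248.] 47.1742057800293 24.997001407486596 [ 0.4584 -0.022   0.061 ] ((315.7500305175781, 247.75), (91.21676635742188, 91.92387390136719), 45.0)
fastener 0.57 [204.3, 69.4] 2518 [ 70. 199.] 35.654693603515625 33.60689087083597 [0.5113 0.216  0.147 ] ((71.51724243164062, 202.2930908203125), (51.4376106262207, 60.9080696105957), 68.19859313964844)
hatch 0.58 [191.3, 85.8] 21100 [ 84. 194.] 106.74512481689453 29.167760570511035 [0.5034 0.2336 0.109 ] ((83.49998474121094, 192.49998474121094), (166.99996948242188, 150.99996948242188), -0.0)
red 62 [ 31.3 199.5] [0.4892 0.2889 0.109 ]
red 137 [131.7 200. ] [0.5051 0.1832 0.109 ]
red 13 [278.7 294.2] [0.4156 0.0148 0.109 ]
```

View pics/w2.png

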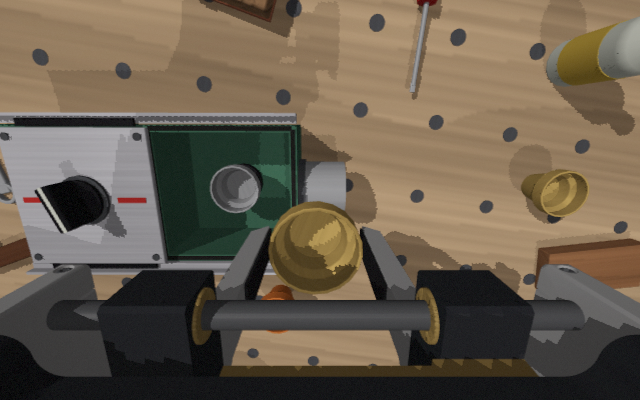

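Picture: the held cup is at (316,248), the steel cup in the well at (235,188), and the fastener at (72,203) with the red marks at (31,200) and (132,200). I'll fit the rim silhouettes to correct for the visible side band.

Run:
```python
from h import *
from scipy.optimize import least_squares
M=tool();c=ctrl.camera("wrist");T=M@c["tool_from_camera"]
a=np.linspace(0,6.283,200)
def sil(x,y,zt):
    P=[]
    for r,dz in((.03,0),(.03,-.016),(.0245,-.02),(.017,-.055)):
        for t in a: P.append(proj(c,[x+r*np.cos(t),y+r*np.sin(t),zt+dz],T))
    return np.array(P)
d=max(ctrl.cut_out("seated_mid",c),key=lambda d:-abs(d["mask"].sum()-1892)); ys,xs=np.where(d["mask"])
bb=np.array([xs.min(),xs.max(),ys.min(),ys.max()]);print(bb)
def f(p,zt,w,bb):
    P=sil(p[0],p[1],zt);return (np.array([P[:,0].min(),P[:,0].max(),P[:,1].min(),P[:,1].max()])-bb)*w
r=least_squares(lambda p:f(p,.061,np.ones(4),bb),[.522,.087],diff_step=.005);print("seated",r.x,r.fun.round(1))
d=max(ctrl.cut_out("cup_mid",c),key=lambda d:d["mask"].sum()); ys,xs=np.where(d["mask"]);b2=np.array([xs.min(),xs.max(),ys.min(),ys.max()]);print(b2)
r2=least_squares(lambda p:f([p[0],p[1]],.235,np.array([1,1,1,1]),b2),[.536,-.01],diff_step=.005);print("held",r2.x,r2.fun.round(1),M[:3,3])
D=r.x-r2.x;print("D",D,"tool xy units",(M[:2,:2].T@D/.05).round(3))
p=M[:3,:3].T@np.r_[r.x-M[:2,3],0]/.05;print("from TCP",p.round(3))
```

```text
[210 259 165 213]
seated [0.51919788 0.08856969] [-1.2  1.2 -0.7  0.7]
[269 362 201 293]
held [ 0.53505217 -0.01109618] [-1.3  1.2 -1.2  1.4] [ 0.53629217 -0.01072683  0.21645528]
D [-0.01585428  0.09966587] tool xy units [-0.01  -2.018]
from TCP [-0.036 -2.015  0.   ]
```

Call:
move_arm(increments=[[0.4,0,-0.4,0,0,0,0],[0.4,0,-0.7,0,0,0,0],[0.4,0,-0.6,0,0,0,0],[0.4,-0.01,-0.32,0,0,0,0],[0.4,0,0,0.4,0,0,0],[0.4,0,0,0.6,0,0,0],[0.4,0,0,0.6,0,0,0],[0.4,0,0,0.5,0,0,0],[0.4,0,0,0.4,0,0,0],[0.4,0,0,0,0,0,0]])

```text
time_s: 6.3
ee_pos: [0.519, 0.0895, 0.0891]
eef_rot: [-3.141, 0.004, 0.154]
force: [0.3, -0.6, -1.3]
grip_width: 0.0602
grip_force: 20.0
```

Call:
move_arm(increments=[[0.4,0,0,0.1,0,0,0],[0.4,0,0,0.1,0,0,0],[0.4,0,0,0.1,0,0,0],[0.4,0,0,0.08,0,0,0],[0.4,0,0,0.04,0,0,0],[0.4,0,0,0,0,0,0]])

```text
time_s: 6.9
ee_pos: [0.5202, 0.0898, 0.0703]
eef_rot: [-3.142, 0.0, 0.154]
force: [0.9, 1.1, -1.7]
grip_width: 0.0604
grip_force: 20.0
```

Call:
move_arm(increments=[[0.4,0,0,0.04,0,0,0],[0.4,0,0,0.04,0,0,0],[0.4,0,0,0.02,0,0,0],[0.4,0,0,0,0,0,0]])

```text
time_s: 7.3
ee_pos: [0.5203, 0.0898, 0.0653]
eef_rot: [3.142, 0.0, 0.154]
force: [-0.4, 0.2, -1.3]
grip_width: 0.0603
grip_force: 20.0
```

Call:
move_arm(increments=[[0.4,0,0,0.03,0,0,0],[0.4,0,0,0.02,0,0,0],[0.4,0,0,0,0,0,0]])

```text
time_s: 7.6
ee_pos: [0.5215, 0.09, 0.065]
eef_rot: [3.141, -0.003, 0.154]
force: [-4.7, 0.5, 17.3]
grip_width: 0.0606
grip_force: 20.0
```

Call:
move_arm(increments=[[0.4,0,0,-0.02,0,0,0],[0.85,0,0,0,0,0,0],[0.85,0,0,0,0,0,0],[0.85,0,0,0,0,0,0],[0.85,0,0,-0.1,0,0,0],[0.85,0,0,-0.5,0,0,0],[0.85,0,0,-0.8,0,0,0],[0.85,0,0,-0.8,0,0,0],[0.85,0,0,-0.6,0,0,0],[0.85,0,0,0,0,0,0],[0.85,0,0,0,0,0,0]])

```text
time_s: 8.7
ee_pos: [0.5203, 0.0898, 0.2041]
eef_rot: [3.142, -0.001, 0.154]
force: [0.3, 0.6, -0.2]
grip_width: 0.0799
grip_force: 0.0
```

Run:
```python
from h import *
M=tool();c=ctrl.camera("wrist");T=M@c["tool_from_camera"];cv2.imwrite("pics/w3.png",c["color"])
print(M[:3,3],ctrl.get_obs()["eef_rot"],c["K"][0,0])
from scipy.optimize import least_squares
a=np.linspace(0,6.283,200)
for d in ctrl.cut_out("cup_mid",c):
    ys,xs=np.where(d["mask"]);b=np.array([xs.min(),xs.max(),ys.min(),ys.max()]);print(d["conf"],b)
    def f(p):
        P=np.array([proj(c,[p[0]+.03*np.cos(t),p[1]+.03*np.sin(t),p[2]+dz],T) for t in a for dz in(0,-.016)])
        return np.array([P[:,0].min(),P[:,0].max(),P[:,1].min(),P[:,1].max()])-b
    r=least_squares(f,[.521,.09,.083],diff_step=.005);print(r.x,r.fun)
f=c["color"].astype(int); m=((f[...,2]>110)&(f[...,1]<60)&(f[...,0]<60)).astype(np.uint8)
N,l,st,ce=cv2.connectedComponentsWithStats(m)
for i in range(1,N):
    if st[i,4]>8: print("red",st[i,4],ce[i].round(1),atz(c,ce[i],.109,T))
```

```text
[0.52030722 0.0898308  0.20411767] [-3.14152461e+00  1.07110588e-03  1.53768207e-01] 279.7021927319658
0.77 [601 639 173 217]
[ 0.565886   -0.34538831  0.00122624] [-8.6  8.5  0.4 -0.4]
0.68 [289 341 169 222]
[0.51619668 0.08950322 0.07256897] [-0.1  0.1  0.1 -0.1]
red 121 [124.9 202.6] [0.4904 0.2817 0.109 ]
red 141 [222.6 203. ] [0.5051 0.1831 0.109 ]
red 23 [338.5 294.8] [0.418  0.0478 0.109 ]
```

View pics/w3.png

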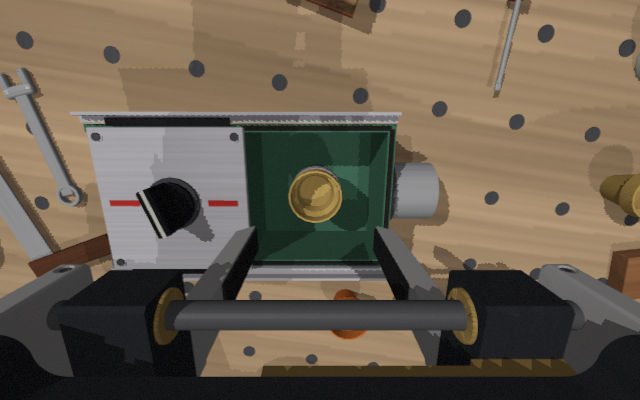

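The brass cup sits concentrically inside the steel one at (316,196). The wing's white line runs from about (140,193) to (163,236).

Run:
```python
from h import *
M=tool();c=ctrl.camera("wrist");T=M@c["tool_from_camera"]
p=c["color"][180:250,120:220];cv2.imwrite("pics/w3c.png",cv2.resize(p,None,fx=6,fy=6,interpolation=cv2.INTER_CUBIC))
g=c["color"].min(2).astype(int);m=np.zeros_like(g,np.uint8);m[188:242,134:170]=g[188:242,134:170]>140
N,l,st,ce=cv2.connectedComponentsWithStats(m)
for i in range(1,N):
  if st[i,4]>15:
    ys,xs=np.where(l==i);print(st[i],ce[i])
for q in((140,193),(163,236),(151.5,214.5)):print(atz(c,q,.147,T))
print(proj(c,[.4978,.2324,.147],T),proj(c,[.4978,.2324,.118],T))
```

```text
[134 188  36  54 794] [144.8790932  223.49622166]
[0.5155 0.2426 0.147 ]
[0.4782 0.2225 0.147 ]
[0.4973 0.2328 0.147 ]
[151.9 214. ] [168.6 204.8]
```

View pics/w3c.png

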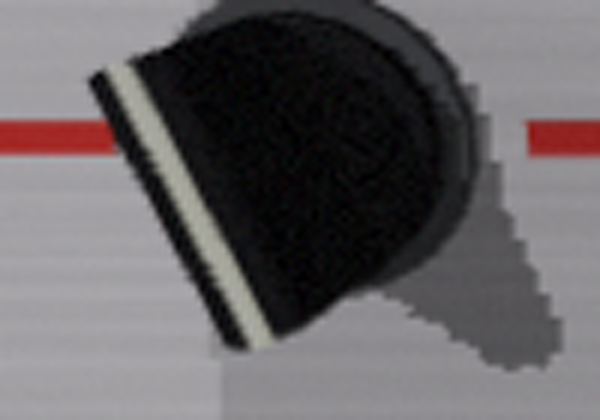

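Line centre is (0.4975, 0.2326), matching the midpoint of the red marks (0.4978, 0.2324). The wing's world yaw is about 0.475, so the fastener is at about 0.32 rad. I'll go above it and check the pose.

Call:
move_arm(increments=[[0.6,0,-0.4,0,0,0,0],[0.6,0,-0.7,0,0,0,0],[0.6,0,-0.7,0,0,0,0],[0.6,0,-0.7,0,0,0,0],[0.5,-0.01,-0.39,0,0,0,0],[0.5,0,0,0,0,0,-0.107],[0.5,0,0,0.3,0,0,-0.107],[0.5,0,0,0.4,0,0,-0.107],[0.5,0,0,0,0,0,0],[0.5,0,0,0,0,0,0]], force=30)

```text
time_s: 9.85
ee_pos: [0.4975, 0.2325, 0.1687]
eef_rot: [-3.141, 0.001, 0.472]
force: [0.1, -0.4, 1.2]
grip_width: 0.0468
grip_force: 0.0
```

Call:
move_arm(increments=[[0.5,0,0,0.3,0,0,0],[0.5,0,0,0.4,0,0,0],[0.5,0,0,0.22,0,0,0],[0.5,0,0,0,0,0,0],[0.1,0,0,0,0,0,0],[0.1,0,0,0,0,0,0],[0.1,0,0,0,0,0,0],[0.1,0,0,0,0,0,0],[0.1,0,0,0,0,0,0]])

```text
time_s: 10.75
ee_pos: [0.4979, 0.2326, 0.1233]
eef_rot: [3.141, -0.001, 0.475]
force: [-0.9, -0.2, 1.2]
grip_width: 0.014
grip_force: 30.0
```

Call:
move_arm(increments=[[0.1,-0.063,0.19,0,0,0,0],[0.1,-0.095,0.284,0,0,0,0],[0.1,-0.095,0.284,0,0,0,0],[0.1,-0.095,0.284,0,0,0,0],[0.1,-0.095,0.284,0,0,0,0],[0.1,-0.095,0.284,0,0,0,0],[0.1,-0.095,0.284,0,0,0,0],[0.1,-0.095,0.284,0,0,0,0],[0.1,-0.095,0.284,0,0,0,0],[0.1,-0.095,0.284,0,0,0,0],[0.1,0,0,0,0,0,0],[0.1,0,0,0,0,0,0]])

```text
time_s: 11.95
ee_pos: [0.5198, 0.089, 0.1233]
eef_rot: [-3.141, -0.001, 0.474]
force: [0.5, 6.4, 6.7]
grip_width: 0.0139
grip_force: 30.0
```

Call:
move_arm(increments=[[0.1,-0.016,0.047,0,0,0,0],[0.1,-0.016,0.047,0,0,0,0],[0.1,-0.016,0.047,0,0,0,0],[0.1,0,0,0,0,0,0],[0.1,0,0,0,0,0,0]])

```text
time_s: 12.45
ee_pos: [0.5199, 0.0878, 0.1232]
eef_rot: [-3.131, -0.004, 0.476]
force: [-5.1, 52.7, 6.9]
grip_width: 0.0139
grip_force: 29.9
```

At the stop: 52 N along y, and the wing at (0.520, 0.088) is centred over the well. I'll relax the push before turning.

Call:
move_arm(increments=[[0.1,0.016,-0.047,0,0,0,0],[0.1,0.014,-0.042,0,0,0,0],[0.1,0,0,0,0,0,0]])

```text
time_s: 12.75
ee_pos: [0.5198, 0.0886, 0.1233]
eef_rot: [-3.138, -0.002, 0.475]
force: [-1.9, 21.7, 5.6]
grip_width: 0.0137
grip_force: 29.9
```

Call:
move_arm(increments=[[0.1,0.01,-0.03,0,0,0,0],[0.1,0,0,0,0,0,-0.07],[0.1,0,0,0,0,0,-0.14],[0.1,0,0,0,0,0,-0.14],[0.1,0,0,0,0,0,-0.14],[0.1,0,0,0,0,0,-0.14],[0.1,0,0,0,0,0,-0.14],[0.1,0,0,0,0,0,-0.14],[0.1,0,0,0,0,0,-0.14],[0.1,0,0,0,0,0,-0.14],[0.1,0,0,0,0,0,-0.05],[0.1,0,0,0,0,0,0],[0.1,0,0,0,0,0,0]])

```text
time_s: 14.05
ee_pos: [0.5195, 0.089, 0.1231]
eef_rot: [-3.142, -0.003, 1.715]
force: [-2.6, 14.1, 6.5]
grip_width: 0.0138
grip_force: 29.9
```

Run:
```python
from h import *
M=tool();c=ctrl.camera("wrist");T=M@c["tool_from_camera"]
f=c["color"].astype(int); m=((f[...,2]>110)&(f[...,1]<60)&(f[...,0]<60)).astype(np.uint8)
N,l,st,ce=cv2.connectedComponentsWithStats(m)
for i in range(1,N):
    if st[i,4]>8: print("red",st[i],ce[i].round(1),atz(c,ce[i],.109,T))
s=ctrl.camera("side");f=s["color"].astype(int); m=((f[...,2]>140)&(f[...,1]<70)&(f[...,0]<70)).astype(np.uint8)
N,l,st,ce=cv2.connectedComponentsWithStats(m)
for i in range(1,N):
    if st[i,4]>5: print("side red",st[i,4],ce[i].round(1),atz(s,ce[i],.109))
p=proj(s,[.52,.088,.12]).astype(int)
a=cv2.resize(s["color"][p[1]-50:p[1]+50,p[0]-60:p[0]+60],(480,400),interpolation=cv2.INTER_CUBIC)
b=c["color"][100:400,160:480];b=cv2.resize(b,(320,300))
o=np.zeros((400,800,3),np.uint8);o[:,:480]=a;o[:300,480:]=b;cv2.imwrite("pics/t1.png",o)
```

```text
red [311 142   8  43 343] [314.5 163.1] [0.512  0.1387 0.109 ]
red [116 241  10   4  22] [120.5 242.8] [0.3769 0.059  0.109 ]
red [153 242   9   7  25] [157.1 245.7] [0.404  0.0605 0.109 ]
red [ 99 256  11   8  46] [103.7 259.1] [0.3638 0.0436 0.109 ]
red [133 274   9   7  15] [137.7 277.1] [0.389  0.0318 0.109 ]
red [313 289   6   9  51] [315.6 292.8] [0.5274 0.0377 0.109 ]
red [491 365  26  12 255] [503.5 371. ] [ 0.6981 -0.0149  0.109 ]
side red 13 [299.4 105.3] [ 0.7567 -0.3336  0.109 ]
side red 203 [250.  170.2] [ 0.7724 -0.0272  0.109 ]
side red 30 [399.9 236.2] [0.3345 0.0364 0.109 ]
side red 18 [393.3 240.2] [0.3462 0.0534 0.109 ]
side red 16 [315.2 246.6] [0.5133 0.1389 0.109 ]
side red 12 [401.5 247.2] [0.3229 0.0656 0.109 ]
side red 31 [389.9 251.2] [0.3452 0.0865 0.109 ]
```

View pics/t1.png

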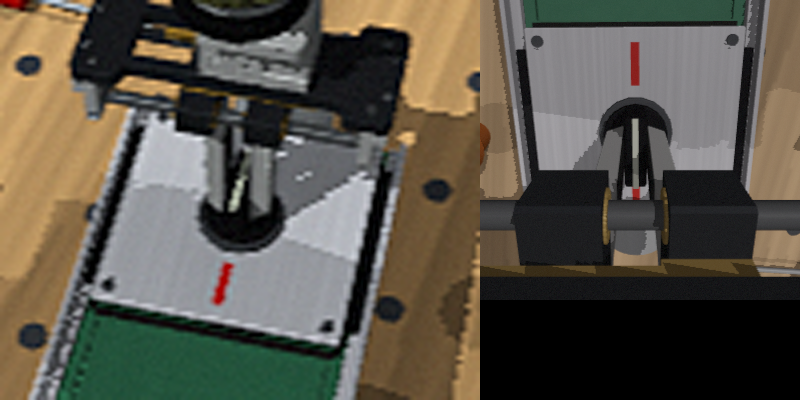

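The slot line, at about (635,150) in the composite, points at the red mark. I'll measure the line angle numerically and check that the panel is fully closed, from the scene camera.

Run:
```python
from h import *
M=tool();c=ctrl.camera("wrist");T=M@c["tool_from_camera"]
g=c["color"].min(2).astype(int)
P=[]
for r in range(220,286,4):
    w=g[r,302:330]; i=np.where(w>110)[0]; print(r,i+302 if len(i) else '',end=' ')
s=ctrl.camera("scene");p=proj(s,[.522,.06,.1]).astype(int);print(p)
cv2.imwrite("pics/s2.png",cv2.resize(s["color"][p[1]-45:p[1]+45,p[0]-60:p[0]+60],None,fx=6,fy=6,interpolation=cv2.INTER_CUBIC))
```

```text
220 [312 313 314 315 316 317] 224 [313 314 315 316 317] 228 [313 314 315 316 317] 232 [313 314 315 316 317] 236 [313 314 315 316 317] 240 [313 314 315 316 317] 244 [313 314 315 316 317] 248 [313 314 315 316 317] 252 [313 314 315 316 317] 256 [313 314 315 316] 260  264  268  272  276 [314 315 316] 280 [314 315 316 317 327] 284 [314 315 316 317 327] [333 200]
```

View pics/s2.png

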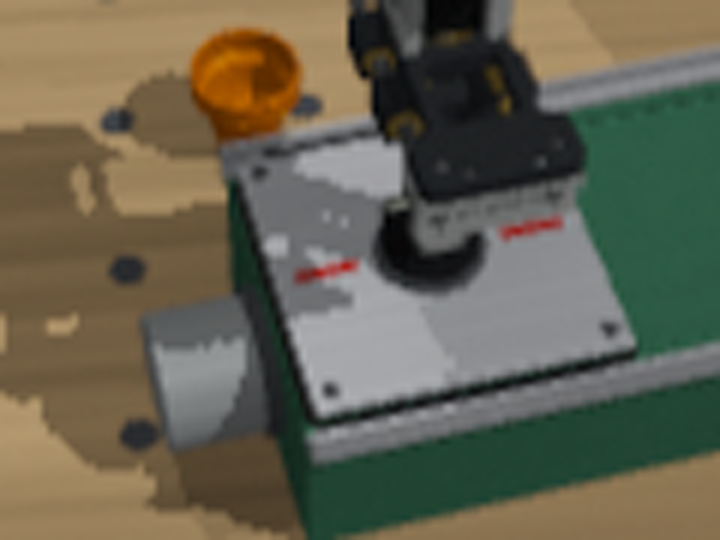

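Panel fully over the well and the slot aligned to within 0.01 rad. Now I press down in small steps.

Call:
move_arm(increments=[[0.1,0.02,0,0,0,0,-0.008],[0.1,0,0,0.04,0,0,0],[0.1,0,0,0.04,0,0,0],[0.1,0,0,0.04,0,0,0],[0.1,0,0,0.04,0,0,0],[0.1,0,0,0,0,0,0],[0.1,0,0,0,0,0,0]])

```text
time_s: 14.95
ee_pos: [0.5195, 0.0891, 0.1158]
eef_rot: [3.141, -0.001, 1.722]
force: [-5.2, 8.0, 13.2]
grip_width: 0.0138
grip_force: 29.9
```

Call:
move_arm(increments=[[0.1,0,0,0.03,0,0,0],[0.1,0,0,0.02,0,0,0],[0.1,0,0,0,0,0,0],[0.1,0,0,0,0,0,0]])

```text
time_s: 15.35
ee_pos: [0.5197, 0.0892, 0.1149]
eef_rot: [3.14, -0.001, 1.723]
force: [-13.9, 6.2, 32.3]
grip_width: 0.0134
grip_force: 30.0
```

Run:
```python
from h import *
M=tool();c=ctrl.camera("wrist")
f=c["color"].astype(int); m=((f[...,2]>110)&(f[...,1]<60)&(f[...,0]<60)).astype(np.uint8)
N,l,st,ce=cv2.connectedComponentsWithStats(m)
for i in range(1,N):
    if st[i,4]>8 and 300<ce[i][0]<330: print("red",st[i],ce[i].round(1))
g=c["color"].min(2).astype(int)
for r in(224,252,280): print(r,np.where(g[r,302:330]>110)[0]+302)
s=ctrl.get_obs();print(s["force"],s["ee_pos"],s["eef_rot"],s["time_s"])
```

```text
red [311 143   8  43 342] [314.5 163.9]
red [312 289   6   8  38] [314.5 292.5]
224 [312 313 314 315 316 317]
252 [313 314 315 316 317]
280 [313 314 315 316 327]
[-13.9809647    6.34782492  33.07029606] [0.51965408 0.08922108 0.11492534] [ 3.14039384e+00 -1.20442597e-03  1.72264443e+00] 15.4
```

The panel moved down with the tool and has bottomed at 33 N. The slot is still aligned: both marks and the line are at column 314.5 ± 0.5.

```bash
python3 -c "
from station import ctrl
print(ctrl.hand_in())"
```

```text
the job is handed in; nothing more can be done
None
```

I handed the job in at 15.4 s: the brass cup is nested in the steel cup, the hatch is at its stop over the well, the fastener slot is in line with the red marks, and the panel is held fully down at about 33 N; the judge's verdict was not shown.

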